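# Spin-check the index disc and brake it at home

### The arm

A 7-joint arm with a two-finger parallel gripper is mounted at the origin on a cart in front of the work surface, level with it; the furniture and walls round the work are solid. World frame = base frame: x ahead of the robot, y to its left, z up, the work surface at z = 0. Lengths are in m, angles in rad, forces in N, time in s.
With the tool pointing down it reaches from about 0.35 to 0.9 m from the base axis. Payload 8.1 kg.
Tool frame: the origin (TCP) lies at the very end of the fingers, on their centre line; the grasp point (between the pads) lies bot.tcp_to_grasp behind it (bot.tcp_to_grasp is the distance from the TCP to the grasp point, in m); z points along the fingers, y is the line along which they close (so a half turn about z gives the same grasp; the last joint's range is limited). The gripper opens to 85 mm and grips with 20 to 120 N. Pads are 22 mm wide; open, the fingers measure 114 mm over their backs; the gripper's body (76 mm by 85 mm) begins 54 mm behind the grasp point. The pads swing forward as they close: fully open they stand 13 mm farther back than shut.
Start: joints at [1.135, 0.434, 0.025, 1.573, -0.012, 1.134, -0.075], TCP at [0.204, -0.591, 0.231] pointing down, gripper open.
Joint ranges: [-2.62, 2.62], [-0.44, 2.09], [-1.27, 1.32], [0.08, 2.57], [-1.32, 4.46], [0.12, 2], [-2.74, 2.74]. Speed limits (rad/s): [2.22, 2.22, 3.01, 3.01, 3.14, 3.14, 3.14].

### API

Orientations are given as a 3x3 rotation matrix whose columns are the frame's x, y, z axes.
In Python, from rig import sensors, cams, bot gives the robot as it stands.
- The arm moves only by the shell command python3 -m handwheel 'ROWS' [FORCE]. ROWS is JSON, one flat list of numbers, 5 for each row, row after row: the finger opening in mm, from 0 to 85.4, then the shift along the tool's x, y, z in mm, then the turn about the tool's z in rad. In form: [fingers, tx, ty, tz, yaw, fingers, tx, ty, tz, yaw, ...]. A call has 1 to 12 rows; each row is the pose to reach, as a shift and turn from the pose commanded when the call began, along the tool's axes at that moment; what a row does not reach only later rows make up. A row lasts 1/12 s, in which the tool goes at most 41.7 mm and 7.16 degrees, less where a joint would pass 70% of its speed; a pose out of reach is approached as far as the arm can. A call with a gripper value outside its range is refused whole. The fingers move at their own pace and stop on an object; FORCE is the grip in N (left out, the last holds). Time passes only in rows, so rows that repeat a pose let the fingers close. It gives the time, the measured TCP pose, the force, the opening and the grip force at its end, in the units of the state.
- sensors.read_state(): the state, without advancing time (a new reading comes with each control period).
- cams.camera(name): name is "scene" or "top" or "wrist"; returns the picture (400x640x3 uint8, red, green, blue); there is no depth.
- cams.calibration(name): a dict with "fx", "fy", "cx", "cy" (pixels), "extrinsics" (4x4, takes a point from camera to world coordinates). Camera axes: x right, y down, z forward; pixel columns grow to the right and rows downward; lengths in m; the calibration is good to about 2 mm. A picture is of the moment at which its call begins: read the wrist's pose just before it. calibration takes no time and is no camera call; for the wrist camera it gives the pose at the moment of the call.
- bot.close_job(): hands the job in; it is judged then, once.
The state is a dict: "t": time; "joint_pos": joint angles; "joint_vel": joint speeds; "effort": joint torques, N m; "ee_pos": TCP position; "tcp_rot": TCP orientation; "ft_force": force on the tool from outside, world axes, zero at the start; "wrist_torque": the same for the moment, N m; "gripper_width": opening from 0.0 (shut) to 1.0 (fully open); "finger_force": force on a finger pad.
Only numpy, scipy, OpenCV 4.12 (cv2) and the standard library are available. Lean on these libraries where they do the work, as an engineer would, in place of code of your own. Each camera call takes 0.05 s, during which the arm holds its last target. There are 200 camera calls.

### The job

Check the bearing of the index disc on its stand: with a fingertip, flick the disc by one of its upright pins so that it spins at a turn in seven seconds or faster, and let it coast untouched for at least two and a half seconds. Then brake the turning disc with a fingertip on its face so that it stops with its raised arrow pointing at the block on the stand (anywhere across the block's face), hold it still there for a moment, and take the hand away. Do not pinch or force the disc, and leave everything else on the bench where it is.

Things in the scene. Friction and masses are not known exactly. Their poses are not given: they have to be found in the camera images.
- spin_stand: Fixed stand of the disc. Origin on the disc's axis at the bench top; z up; +x points from the axis to the home block. Grey round foot (140 mm) with a low arm under the disc. The dark steel home block stands beside the rim: 60 mm wide, 20 mm deep, 46 mm high (screw heads to 49 mm), 135 to 155 mm from the axis.
- index_disc (a joint): Turn of the aluminium disc (240 mm diameter, 12 mm thick, 0.3 to 0.6 kg) in rad, counterclockwise from above, endless either way; arrow at the middle of the block at 0 and every full turn. It runs freely, losing 2 to 5 % of its speed plus about 0.01 rad/s each second, and will not stop by itself in time. A few newtons on the face stop it within a few degrees; at rest it stays put.
- arrow_tip (a point): Tip of the disc's raised arrow, on the rim 120 mm from the axis, 41 mm above the bench; turns with the disc. The arrow is dark steel, 8 mm high, 16 to 22 mm wide, and runs outwards from 80 to 120 mm from the axis; a flush dark line 10 mm wide leads to it from the hub.
- first_pin (a point): Foot of one of six upright steel pins on the disc's face, each 12 mm in diameter and 22 mm high (tops 59 mm above the bench), 100 mm from the axis. This one is 30 degrees counterclockwise of the arrow; the others follow every 60 degrees (30, 90, 150, 210, 270, 330 degrees).
- disc_centre (a point): Middle of the disc at the height of its flat upper face, 37 mm above the bench. A hub nut 40 mm across rises 10 mm there. The face between 20 and 80 mm from the axis is bare, nothing on the turning disc passes there: a fingertip can wait just above it and press to brake. The disc is sprung: above about 6 N it gives up to 10 mm downwards.
- home_point (a point): Fixed point 120 mm from the axis, 41 mm above the bench, on the line from the axis to the middle of the home block: the arrow tip is here when the arrow points at the middle of the block.
- puck_a: Bystander: round black unit with a white cap, 54 mm across, 44 mm high, loose on the bench; origin under its middle. Leave it alone.
- ring_cage_6: Bystander: white moulded ring cage, 62 mm across, 33 mm high, loose on the bench; origin under its middle. Leave it alone.
- tape_0: Bystander: roll of tape lying flat, 71 x 68 mm, 24 mm high, loose on the bench; origin under its middle. Leave it alone.
- jig_block: Bystander: black jig block, 62 x 80 mm, 28 mm high, loose on the bench; origin under its middle. Leave it alone.
- ring_gauge: Bystander: steel plug gauge, 32 mm across, 40 mm high, loose on the bench; origin under its middle. Leave it alone.
- side_cutter: Bystander: side cutter, 44 x 127 mm, 12 mm high, loose on the bench; origin under its middle. Leave it alone.
- marker: Bystander: black marker, 15 x 118 mm, 17 mm high, loose on the bench; origin under its middle. Leave it alone.

How it is judged:
By the outcome, as a careful person would: the job done as asked, in the order asked, and still so for the second after the job is handed in, with the robot touching nothing.
It also fails if it takes over 42 s, if anything falls off the work surface, if the arm or the gripper's body presses on something with over 40 N, if the wrist force passes 120 N, or if a joint passes its speed limit or range.

## Working session

There is one attempt and no reset: what is moved stays moved. The work goes in short steps, Python scripts to look and compute and a shell command to move; the robot and the scene stay as the last step left them, time stands still between calls to the robot, and variables do not carry over. Pictures are saved under pics/ and viewed, at most 10 in all, crops included, and the job is handed in when it is done.

```bash
mkdir -p pics; ls; python3 - <<'E'
from rig import sensors,cams,bot
import cv2,numpy as np
s=sensors.read_state();print(s['t'],s['ee_pos'],np.round(s['tcp_rot'],3).tolist(),s['gripper_width'],bot.tcp_to_grasp)
for n in('top','scene'):
    im=cams.camera(n);cv2.imwrite(f'pics/{n}0.png',im[:,:,::-1]);c=cams.calibration(n);print(n,c['fx'],c['fy'],c['cx'],c['cy'],np.round(c['extrinsics'],4).tolist())
E
```

```text
pics
0.0 [ 0.20392766 -0.59027111  0.23052032] [[0.945, 0.327, -0.001], [0.327, -0.945, 0.001], [-0.0, -0.002, -1.0]] 0.9961499753987848 0.0187
top 387.8821473158485 387.8821473158485 315.79757912438646 195.3724868385355 [[0.0165, -0.9946, 0.1021, 0.4185], [-0.9998, -0.0155, 0.0106, 0.0134], [-0.0089, -0.1022, -0.9947, 1.3514], [0.0, 0.0, 0.0, 1.0]]
scene 516.8113376556045 516.8113376556045 324.7001511360922 197.37896448504114 [[-0.5444, -0.3656, 0.7549, -0.7143], [-0.8388, 0.2342, -0.4915, 0.8762], [0.0029, -0.9008, -0.4342, 0.7915], [0.0, 0.0, 0.0, 1.0]]
```

View pics/top0.png

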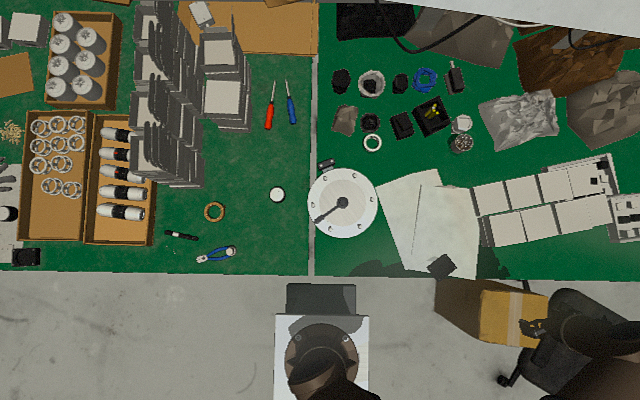

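View pics/scene0.png

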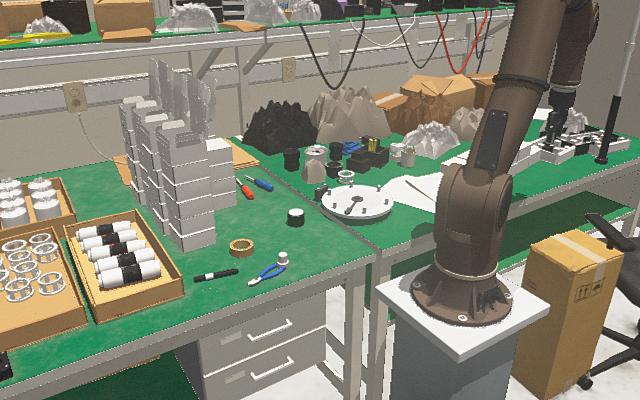

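The top view shows the disc at about (343,203), the block at about (326,164) and the arrow tip near (316,220). I'll enlarge that area for a closer look.

```bash
cat > h.py <<'E'
from rig import sensors,cams,bot
import cv2,numpy as np
def ray(n,u,v,z,c=None):
    c=c or cams.calibration(n);E=np.array(c['extrinsics'])
    d=E[:3,:3]@[(u-c['cx'])/c['fx'],(v-c['cy'])/c['fy'],1];o=E[:3,3]
    return o+d*(z-o[2])/d[2]
def proj(n,p):
    c=cams.calibration(n);E=np.array(c['extrinsics']);q=E[:3,:3].T@(np.array(p)-E[:3,3])
    return q[0]/q[2]*c['fx']+c['cx'],q[1]/q[2]*c['fy']+c['cy']
E
python3 - <<'E'
import cv2
im=cv2.imread('pics/top0.png')[150:250,290:400]
cv2.imwrite('pics/crop0.png',cv2.resize(im,None,fx=6,fy=6,interpolation=cv2.INTER_CUBIC)[:600])
E
```

```text
(no output)
```

View pics/crop0.png

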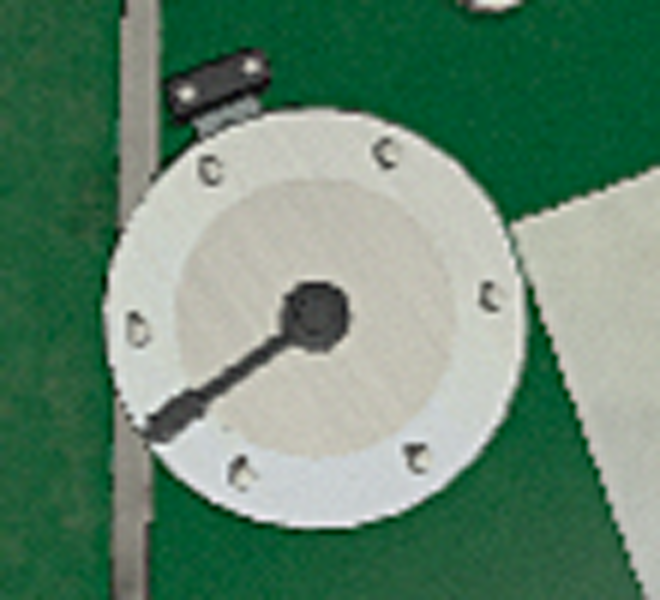

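```bash
python3 - <<'E'
from h import *
f=lambda x,y,z:ray('top',290+(x+.5)/6-.5,150+(y+.5)/6-.5,z)
D=f(316,317.5,.037);H=f(316,317,.047);B=f(217,81,.0465);A=f(155,435,.045)
print(D,H,B,A)
az=lambda p:np.degrees(np.arctan2(p[1]-C[1],p[0]-C[0]))
C=(D+H)/2
print('C',C,'block',az(B),np.linalg.norm((B-C)[:2]),'arrow',az(A),np.linalg.norm((A-C)[:2]))
for x,y in [(490,293),(385,153),(210,168),(138,328),(241,472),(418,457)]:
    p=f(x,y,.055);print(p,az(p),np.linalg.norm((p-C)[:2]))
s=sensors.read_state();print(s['t'],s['ee_pos'])
c=np.array(cams.calibration('wrist')['extrinsics']);R=np.array(s['tcp_rot']);print(R.T@(c[:3,3]-s['ee_pos']),(R.T@c[:3,:3]).round(2).tolist())
E
```

```text
[ 0.5304781  -0.06288061  0.037     ] [ 0.5299083  -0.06229744  0.047     ] [ 0.6636585  -0.00481479  0.0465    ] [0.46231798 0.02710792 0.045     ]
C [ 0.5301932  -0.06258903  0.042     ] block 23.406743392794212 0.14543331081575786 arrow 127.11542090400431 0.11248372784757617
[ 0.54421005 -0.1588714   0.055     ] -81.71703567889921 0.09729731488153512
[ 0.62239838 -0.0997391   0.055     ] -21.944831522612922 0.09940786291516021
[ 0.61238631 -0.0014472   0.055     ] 36.644828488715135 0.1024403715951497
[0.52149566 0.0374899  0.055     ] 94.96691517792934 0.10045615564040133
[ 0.44226079 -0.02106026  0.055     ] 154.71954550083706 0.09724580991154111
[ 0.4521588  -0.11914101  0.055     ] -144.06893669909107 0.09637164781303544
0.1 [ 0.20398013 -0.59029256  0.23061272]
[ 0.0712187  -0.00113078 -0.14213077] [[-0.0, -0.96, -0.28], [1.0, -0.0, -0.0], [-0.0, -0.28, 0.96]]
```

```bash
python3 -m handwheel '[0,20,-15,0,0.08, 0,50,-37,0,0.17, 0,83,-62,0,0.25, 0,116,-86,0,0.33, 0,149,-111,0,0.33, 0,182,-136,0,0.33, 0,215,-160,0,0.33, 0,248,-185,0,0.33, 0,281,-209,0,0.33, 0,314,-234,0,0.33, 0,347,-258,0,0.33, 0,380,-283,0,0.33]' 20
```

```text
t: 1.1
ee_pos: [0.4714, -0.1974, 0.2312]
tcp_rot: [[1.0, 0.002, -0.0], [0.002, -1.0, -0.0], [-0.0, 0.0, -1.0]]
ft_force: [0.9, -0.8, 0.2]
gripper_width: 0.002
finger_force: 0.0
```

```bash
python3 -m handwheel '[0,12,-18,25,0, 0,24,-36,60,0, 0,24,-36,95,0, 0,24,-36,125,0, 0,24,-36,150,0, 0,24,-36,168,0, 0,24,-36,180,0, 0,24,-36,185,0, 0,24,-36,185,0]'; python3 - <<'E'
from h import *
cv2.imwrite('pics/w1.png',cams.camera('wrist')[:,:,::-1])
E
```

```text
t: 1.85
ee_pos: [0.4939, -0.1628, 0.0451]
tcp_rot: [[1.0, 0.003, -0.002], [0.003, -1.0, 0.001], [-0.002, -0.001, -1.0]]
ft_force: [0.3, -0.2, 1.2]
gripper_width: 0.001
finger_force: 0.0
```

View pics/w1.png

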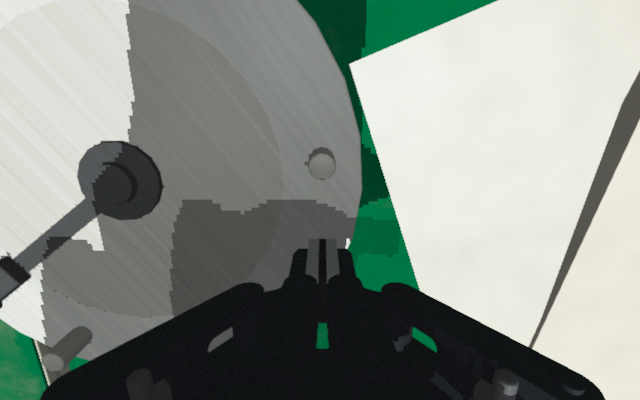

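```bash
python3 -m handwheel '[0,3,0,0,0, 0,10,0,0,0, 0,21,0,0,0, 0,32,0,0,0, 0,43,0,0,0, 0,54,0,0,0, 0,65,0,0,0, 0,65,0,-20,0, 0,62,0,-55,0, 0,40,10,-90,0, 0,10,20,-120,0, 0,-20,30,-135,0]'; python3 - <<'E'
from h import *
cv2.imwrite('pics/t2.png',cams.camera('top')[:,:,::-1])
s=sensors.read_state();print(s['t'])
cv2.imwrite('pics/w2.png',cams.camera('wrist')[:,:,::-1])
a=cv2.imread('pics/t2.png')[140:260,280:400];b=cv2.imread('pics/w2.png')[::1,:]
cv2.imwrite('pics/m2.png',np.hstack([cv2.resize(a,(400,400)),cv2.resize(b,(400,250)) if 0 else cv2.copyMakeBorder(cv2.resize(b,(400,250)),0,150,0,0,0)]))
E
```

```text
t: 2.9
ee_pos: [0.4771, -0.1934, 0.1855]
tcp_rot: [[1.0, 0.004, 0.006], [0.004, -1.0, -0.002], [0.006, 0.002, -1.0]]
ft_force: [-0.3, -0.6, 0.0]
gripper_width: 0.001
finger_force: 0.0
2.95
```

View pics/m2.png

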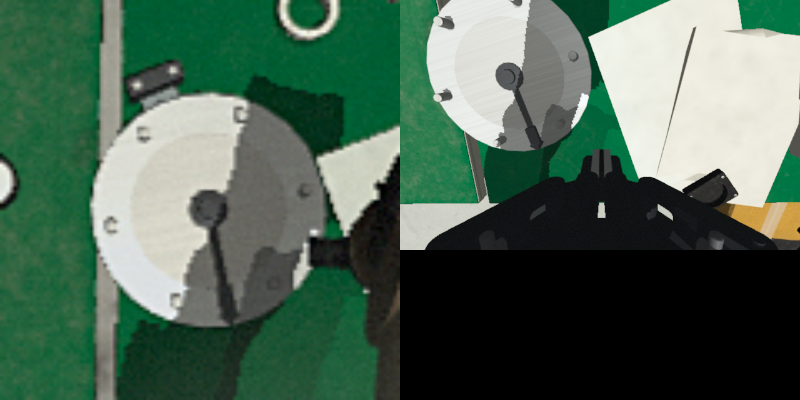

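```bash
cat >> h.py <<'E'
C=np.array([.5303,-.0626])
def angle(im,rs=np.arange(.026,.078,.004)):
    g=cv2.GaussianBlur(cv2.cvtColor(im,cv2.COLOR_RGB2GRAY),(3,3),0.6)
    az=np.radians(np.arange(0,360,1.));M=np.array([[proj('top',[C[0]+r*np.cos(a),C[1]+r*np.sin(a),.037]) for a in az] for r in rs],np.float32)
    p=cv2.remap(g,M[:,:,0],M[:,:,1],cv2.INTER_LINEAR).max(0).astype(float)
    i=int(p.argmin());w=np.arange(-7,8);q=np.clip(p[i]+40-p[(i+w)%360],0,None)
    return (i+(w*q).sum()/q.sum())%360,p[i]
def track(n):
    T=[];I=[]
    for _ in range(n):
        T.append(sensors.read_state()['t']);I.append(cams.camera('top'))
    A=[angle(i) for i in I]
    return np.array(T),np.array(A),I
E
python3 - <<'E'
from h import *
print(angle(cv2.imread('pics/t2.png')[:,:,::-1]),angle(cv2.imread('pics/top0.png')[:,:,::-1]))
T,A,I=track(10);print(T.round(3),A.round(1).tolist());print(np.polyfit(T-T[0],np.unwrap(A[:,0],period=360),1))
E
```

```text
Traceback (most recent call last):
  File "h.py", line 13, in angle
    az=np.radians(np.arange(0,360,1.));M=np.array([[proj('top',[C[0]+r*np.cos(a),C[1]+r*np.sin(a),.037]) for a in az] for r in rs],np.float32)
                                                    ~~~~^^^^^^^^^^^^^^^^^^^^^^^^^^^^^^^^^^^^^^^^^^^^^^^^
  File "h.py", line 8, in proj
    c=cams.calibration(n);E=np.array(c['extrinsics']);q=E[:3,:3].T@(np.array(p)-E[:3,3])
ValueError: time passes only in moves, steps and waits
```

```bash
python3 - <<'E'
s=open('h.py').read()
s=s.replace("def proj(n,p):\n    c=cams.calibration(n);","CAL=cams.calibration('top')\ndef proj(n,p):\n    c=CAL;")
open('h.py','w').write(s)
E
python3 - <<'E'
from h import *
print(angle(cv2.imread('pics/t2.png')[:,:,::-1]),angle(cv2.imread('pics/top0.png')[:,:,::-1]))
T,A,I=track(10);print(T.round(3),A.round(1).tolist());print(np.polyfit(T-T[0],np.unwrap(A[:,0],period=360),1))
E
```

```text
(np.float64(191.69545454545454), np.float64(40.0)) (np.float64(125.47272727272727), np.float64(72.0))
[3.   3.05 3.1  3.15 3.2  3.25 3.3  3.35 3.4  3.45] [[201.3, 42.0], [205.7, 43.0], [210.4, 41.0], [215.5, 41.0], [220.3, 40.0], [224.8, 39.0], [229.5, 39.0], [233.6, 40.0], [238.1, 39.0], [242.6, 38.0]]
[ 92.26136579 201.41419258]
```

```bash
python3 -m handwheel '[0,10,-15,10,0, 0,25,-35,25,0, 0,40,-55,45,0, 0,50,-70,65,0, 0,55,-75,85,0, 0,55,-75,105,0, 0,55,-75,120,0, 0,55,-75,130,0, 0,55,-75,136,0, 0,55,-75,136,0, 0,55,-75,136,0]'; python3 - <<'E'
from h import *
T,A,I=track(12);print(T.round(3),A.round(1).tolist());print(np.polyfit(T-T[0],np.unwrap(A[:,0],period=360),1))
cv2.imwrite('pics/t3.png',cv2.resize(I[-1][130:270,270:410,::-1],(500,500)))
print(sensors.read_state()['ee_pos'],sensors.read_state()['ft_force'])
E
```

```text
t: 4.42
ee_pos: [0.5299, -0.1181, 0.0456]
tcp_rot: [[1.0, 0.003, 0.0], [0.003, -1.0, -0.0], [0.0, 0.0, -1.0]]
ft_force: [0.1, -0.1, 0.0]
gripper_width: 0.005
finger_force: 0.0
[4.417 4.467 4.517 4.567 4.617 4.667 4.717 4.767 4.817 4.867 4.917 4.967] [[328.1, 40.0], [332.2, 39.0], [258.3, 41.0], [341.7, 41.0], [345.9, 39.0], [350.0, 40.0], [354.5, 40.0], [358.3, 43.0], [2.8, 39.0], [6.7, 41.0], [11.1, 40.0], [15.4, 41.0]]
[124.24887567 311.24647135]
[ 0.52969724 -0.11797892  0.04537685] [-0.37493834  0.17924557 -0.31437206]
```

View pics/t3.png

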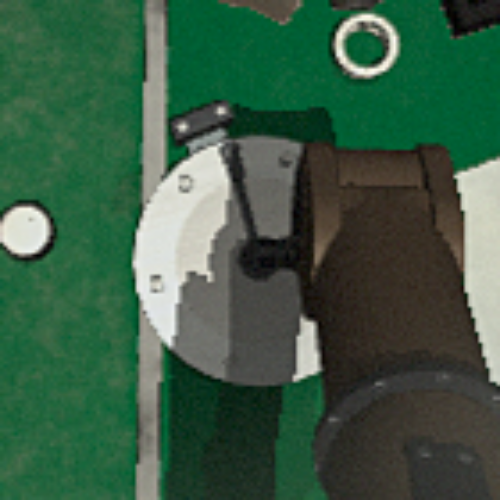

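```bash
R='0'; python3 -m handwheel '[0,0,0,3,0, 0,0,0,3,0, 0,0,0,3,0, 0,0,0,3,0, 0,0,0,3,0, 0,0,0,3,0, 0,0,0,3,0, 0,0,0,3,0, 0,0,0,3,0, 0,0,0,3,0, 0,0,0,3,0, 0,0,0,3,0]'|head -2
for i in 1 2 ; do python3 -m handwheel '[0,0,0,0,0, 0,0,0,0,0, 0,0,0,0,0, 0,0,0,0,0, 0,0,0,0,0, 0,0,0,0,0, 0,0,0,0,0, 0,0,0,0,0, 0,0,0,0,0, 0,0,0,0,0, 0,0,0,0,0, 0,0,0,0,0]'|head -1; done
python3 -m handwheel '[0,0,0,0,0, 0,0,0,0,0, 0,0,0,0,0, 0,0,0,0,0, 0,0,0,0,0, 0,0,0,0,0, 0,0,0,0,0, 0,0,0,0,0, 0,0,0,0,0, 0,0,0,0,0, 0,0,0,0,0]'
python3 - <<'E'
from h import *
T,A,I=track(5);print(T.round(3),A.round(1).tolist());print(sensors.read_state()['t'])
E
```

```text
t: 6.02
ee_pos: [0.5297, -0.118, 0.0423]
t: 7.02
t: 8.02
t: 8.93
ee_pos: [0.5297, -0.118, 0.0423]
tcp_rot: [[1.0, 0.003, -0.0], [0.003, -1.0, -0.0], [-0.0, 0.0, -1.0]]
ft_force: [0.5, 0.7, 0.0]
gripper_width: -0.0
finger_force: 0.0
[8.933 8.983 9.033 9.083 9.133] [[319.8, 40.0], [323.1, 42.0], [327.0, 41.0], [330.1, 41.0], [333.4, 39.0]]
9.1833
```

```bash
python3 -m handwheel '[0,0,0,0,0, 0,0,0,0,0, 0,0,0,0,0, 0,0,0,0,0, 0,0,0,0,0, 0,0,0,0,0, 0,0,0,0,0, 0,0,0,8,0, 0,0,0,8,0, 0,0,0,8,0, 0,0,0,8,0, 0,0,0,8,0]'
python3 - <<'E'
from h import *
T,A,I=track(4);print(T.round(3),A.round(1).tolist());print(sensors.read_state()['ft_force'])
cv2.imwrite('pics/t4.png',cv2.resize(I[-1][130:270,270:410,::-1],(600,600)))
E
```

```text
t: 10.18
ee_pos: [0.5306, -0.1182, 0.0347]
tcp_rot: [[1.0, 0.003, 0.002], [0.003, -1.0, -0.0], [0.002, 0.0, -1.0]]
ft_force: [0.4, -0.3, 8.0]
gripper_width: 0.002
finger_force: 4.1
[10.183 10.233 10.283 10.333] [[256.3, 35.0], [255.7, 35.0], [255.8, 36.0], [256.4, 35.0]]
[-0.01213671 -1.04927134  7.65429285]
```

View pics/t4.png

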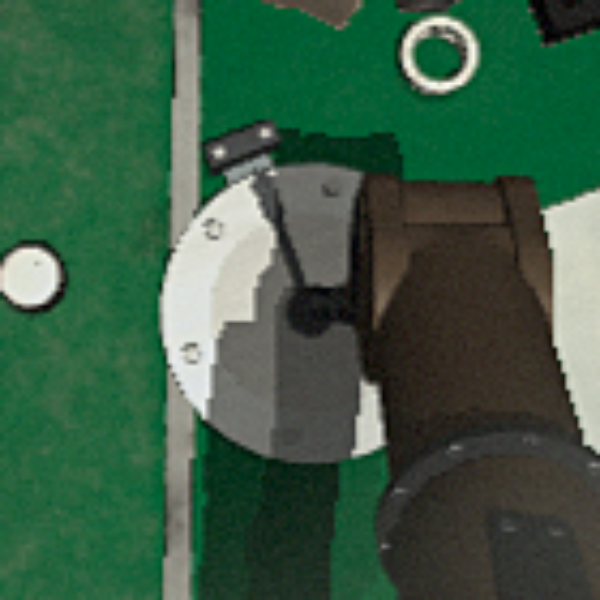

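The disc has stopped with the arrow tip at about (263,172) and the hub at (312,310). That puts the arrow near 19.5°, with the block at 23.4° ±12°, so it points within the block's face. I'll hold for a second, then lift straight off.

```bash
python3 -m handwheel '[0,0,0,0,0, 0,0,0,0,0, 0,0,0,0,0, 0,0,0,0,0, 0,0,0,0,0, 0,0,0,0,0, 0,0,0,0,0, 0,0,0,0,0, 0,0,0,0,0, 0,0,0,0,0, 0,0,0,0,0, 0,0,0,0,0]' | head -1
python3 -m handwheel '[0,0,0,-3,0, 0,0,0,-8,0, 0,0,0,-20,0, 0,0,0,-45,0, 0,0,0,-75,0, 0,0,0,-105,0, 0,-15,15,-130,0, 0,-35,45,-145,0, 0,-55,75,-150,0, 0,-55,75,-150,0, 0,-55,75,-150,0]'
python3 - <<'E'
from h import *
T,A,I=track(3);print(T.round(3),A.round(1).tolist())
cv2.imwrite('pics/t5.png',cv2.resize(I[-1][130:270,270:410,::-1],(600,600)))
E
```

```text
t: 11.38
t: 12.3
ee_pos: [0.4735, -0.1952, 0.1846]
tcp_rot: [[1.0, -0.002, -0.0], [-0.002, -1.0, -0.001], [-0.0, 0.001, -1.0]]
ft_force: [0.6, 0.8, -0.2]
gripper_width: -0.002
finger_force: 0.0
[12.3  12.35 12.4 ] [[16.4, 80.0], [16.2, 79.0], [16.1, 79.0]]
```

View pics/t5.png

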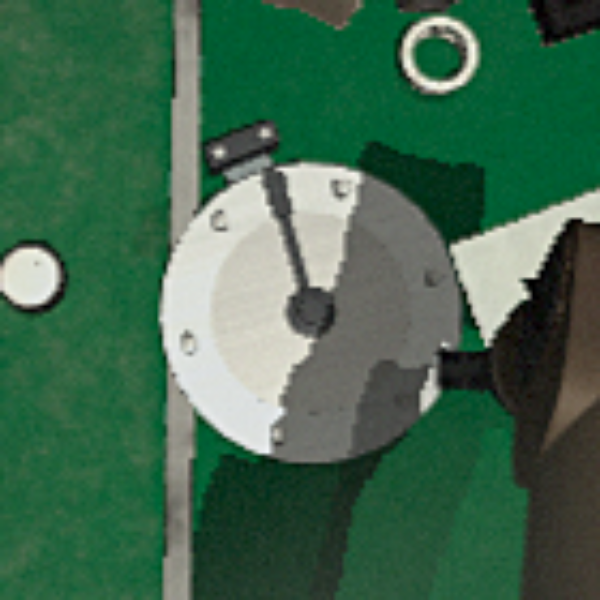

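The arrow now reads about 16°, and it was about 19.5° before the lift. I'll check whether it's still creeping.

```bash
python3 - <<'E'
from h import *
T,A,I=track(8);print(T.round(3),A.round(2).tolist())
E
```

```text
[12.45 12.5  12.55 12.6  12.65 12.7  12.75 12.8 ] [[16.13, 79.0], [15.85, 79.0], [15.72, 79.0], [15.49, 79.0], [15.54, 79.0], [15.29, 81.0], [14.97, 81.0], [14.66, 79.0]]
```

The disc is creeping clockwise at about 4°/s, because the arm sprang back as I lifted. There is plenty of time, so I'll repeat the whole sequence and release more gently this time. The pins will be in nearly the same layout as for the first flick.

```bash
python3 -m handwheel '[0,10,-15,25,0, 0,20,-30,55,0, 0,20,-30,85,0, 0,20,-30,110,0, 0,20,-30,127,0, 0,20,-30,138,0, 0,20,-30,138,0]'; python3 - <<'E'
from h import *
T,A,I=track(2);print(T.round(3),A.round(2).tolist())
E
```

```text
t: 13.43
ee_pos: [0.4935, -0.1627, 0.0443]
tcp_rot: [[1.0, 0.003, -0.003], [0.003, -1.0, 0.001], [-0.003, -0.001, -1.0]]
ft_force: [-1.2, 0.3, 0.2]
gripper_width: 0.003
finger_force: 0.0
[13.433 13.483] [[12.74, 80.0], [12.63, 83.0]]
```

```bash
python3 -m handwheel '[0,4,0,0,0, 0,13,0,0,0, 0,22,0,0,0, 0,31,0,0,0, 0,40,0,0,0, 0,49,0,0,0, 0,58,0,0,0, 0,67,0,0,0, 0,75,0,0,0, 0,75,0,-20,0, 0,71,0,-55,0, 0,60,5,-95,0]'; python3 - <<'E'
from h import *
T,A,I=track(3);print(T.round(3),A.round(1).tolist())
E
```

```text
t: 14.53
ee_pos: [0.555, -0.1661, 0.1405]
tcp_rot: [[1.0, 0.005, -0.003], [0.005, -1.0, 0.002], [-0.003, -0.002, -1.0]]
ft_force: [1.0, -0.1, 0.7]
gripper_width: -0.003
finger_force: 0.0
[14.533 14.583 14.633] [[300.1, 71.0], [263.0, 71.0], [283.0, 71.0]]
```

```bash
sed -i 's/    i=int(p.argmin())/    p[185:318]=255;i=int(p.argmin())/' h.py; python3 -m handwheel '[0,-5,-10,5,0, 0,-13,-25,15,0, 0,-20,-40,30,0, 0,-25,-50,50,0, 0,-25,-50,68,0, 0,-25,-50,83,0, 0,-25,-50,94,0, 0,-25,-50,99,0]'; python3 - <<'E'
from h import *
T,A,I=track(10);print(T.round(3),A.round(1).tolist());print(np.polyfit(T-T[0],np.unwrap(A[:,0],period=360),1),sensors.read_state()['t'])
E
```

```text
t: 15.35
ee_pos: [0.5278, -0.1169, 0.0394]
tcp_rot: [[1.0, 0.004, -0.004], [0.004, -1.0, 0.001], [-0.004, -0.001, -1.0]]
ft_force: [-0.1, -0.1, 0.4]
gripper_width: 0.004
finger_force: 0.0
[15.35 15.4  15.45 15.5  15.55 15.6  15.65 15.7  15.75 15.8 ] [[114.6, 39.0], [118.1, 38.0], [121.7, 41.0], [125.4, 41.0], [129.0, 41.0], [132.7, 41.0], [136.0, 39.0], [139.4, 40.0], [142.9, 39.0], [146.6, 41.0]]
[ 70.91331803 114.67816351] 15.85
```

```bash
for i in 1 2 3; do python3 -m handwheel '[0,0,0,0,0, 0,0,0,0,0, 0,0,0,0,0, 0,0,0,0,0, 0,0,0,0,0, 0,0,0,0,0, 0,0,0,0,0, 0,0,0,0,0, 0,0,0,0,0, 0,0,0,0,0, 0,0,0,0,0]'|head -2; done
python3 - <<'E'
from h import *
T,A,I=track(4);print(T.round(3),A.round(1).tolist(),sensors.read_state()['t'])
E
```

```text
t: 16.77
ee_pos: [0.5297, -0.1179, 0.0422]
t: 17.68
ee_pos: [0.5297, -0.118, 0.0422]
t: 18.6
ee_pos: [0.5297, -0.118, 0.0422]
[18.6  18.65 18.7  18.75] [[327.0, 40.0], [329.7, 40.0], [332.8, 41.0], [335.5, 42.0]] 18.8
```

```bash
python3 -m handwheel '[0,0,0,0,0, 0,0,0,0,0, 0,0,0,0,0, 0,0,0,0,0, 0,0,0,0,0, 0,0,0,0,0, 0,0,0,0,0, 0,0,0,0,0, 0,0,0,0,0, 0,0,0,7,0, 0,0,0,7,0, 0,0,0,7,0]'
python3 -m handwheel '[0,0,0,0,0, 0,0,0,0,0, 0,0,0,0,0, 0,0,0,0,0, 0,0,0,0,0, 0,0,0,0,0, 0,0,0,0,0, 0,0,0,0,0, 0,0,0,0,0, 0,0,0,0,0, 0,0,0,0,0, 0,0,0,0,0]'
python3 - <<'E'
from h import *
T,A,I=track(4);print(T.round(3),A.round(2).tolist());s=sensors.read_state();print(s['ee_pos'],s['ft_force'])
E
```

```text
t: 19.8
ee_pos: [0.5303, -0.1182, 0.0353]
tcp_rot: [[1.0, 0.003, 0.001], [0.003, -1.0, -0.0], [0.001, 0.0, -1.0]]
ft_force: [0.1, -0.8, 8.3]
gripper_width: 0.001
finger_force: 3.9
t: 20.8
ee_pos: [0.5305, -0.1182, 0.0356]
tcp_rot: [[1.0, 0.003, 0.002], [0.003, -1.0, -0.0], [0.002, 0.0, -1.0]]
ft_force: [-0.7, -0.7, 7.6]
gripper_width: 0.003
finger_force: 3.8
[20.8  20.85 20.9  20.95] [[171.0, 71.0], [23.67, 72.0], [23.66, 71.0], [163.97, 72.0]]
[ 0.53047973 -0.11817768  0.03561553] [0.42616949 0.19325969 7.65717012]
```

The disc is stopped at 23.7°, which is the centre of the block. I'll ease off slowly and offset the 0.8 mm sideways spring-back as I lift.

```bash
python3 -m handwheel '[0,0.1,0,-0.3,0, 0,0.2,0,-0.6,0, 0,0.3,0,-0.9,0, 0,0.4,0,-1.2,0, 0,0.5,0,-1.5,0, 0,0.6,0,-1.8,0, 0,0.6,0,-2,0, 0,0.7,0,-2.2,0, 0,0.7,0,-2.4,0, 0,0.8,0,-2.6,0, 0,0.8,0,-2.8,0, 0,0.8,0,-3,0]'
python3 -m handwheel '[0,0,0,-0.2,0, 0,0,0,-0.4,0, 0,0,0,-0.6,0, 0,0,0,-0.8,0, 0,0,0,-1.1,0, 0,0,0,-1.5,0, 0,0,0,-2,0, 0,0,0,-3,0, 0,0,0,-5,0, 0,0,0,-9,0, 0,0,0,-18,0, 0,0,0,-35,0]'
python3 - <<'E'
from h import *
T,A,I=track(8);print(T.round(3),A.round(2).tolist());s=sensors.read_state();print(s['ee_pos'],s['ft_force'])
E
```

```text
t: 22.0
ee_pos: [0.5303, -0.1178, 0.038]
tcp_rot: [[1.0, 0.003, -0.0], [0.003, -1.0, 0.0], [-0.0, -0.0, -1.0]]
ft_force: [0.2, -0.1, 0.6]
gripper_width: -0.003
finger_force: 0.0
t: 23.0
ee_pos: [0.5294, -0.1178, 0.0728]
tcp_rot: [[1.0, 0.003, -0.003], [0.003, -1.0, 0.0], [-0.003, -0.0, -1.0]]
ft_force: [0.5, -0.4, 0.8]
gripper_width: -0.007
finger_force: 0.0
[23.   23.05 23.1  23.15 23.2  23.25 23.3  23.35] [[23.36, 59.0], [23.85, 46.0], [23.84, 45.0], [23.94, 44.0], [23.42, 53.0], [23.51, 53.0], [23.47, 57.0], [23.44, 58.0]]
[ 0.53007165 -0.11792243  0.07272613] [ 0.92815513  0.52704438 -1.35518773]
```

Still at 23.5° and steady. I'll take the hand away and check once more.

```bash
python3 -m handwheel '[0,0,0,-20,0, 0,0,0,-50,0, 0,0,0,-80,0, 0,-15,20,-105,0, 0,-35,50,-115,0, 0,-55,80,-115,0, 0,-55,80,-115,0, 0,-55,80,-115,0, 0,-55,80,-115,0]'|head -2
python3 - <<'E'
from h import *
T,A,I=track(8);print(T.round(3),A.round(2).tolist())
cv2.imwrite('pics/t6.png',cv2.resize(I[-1][130:270,270:410,::-1],(500,500)))
E
```

```text
t: 24.15
ee_pos: [0.4757, -0.1977, 0.1878]
[24.15 24.2  24.25 24.3  24.35 24.4  24.45 24.5 ] [[25.23, 82.0], [25.23, 82.0], [25.23, 81.0], [25.22, 81.0], [25.21, 81.0], [25.25, 82.0], [25.21, 80.0], [25.25, 81.0]]
```

View pics/t6.png

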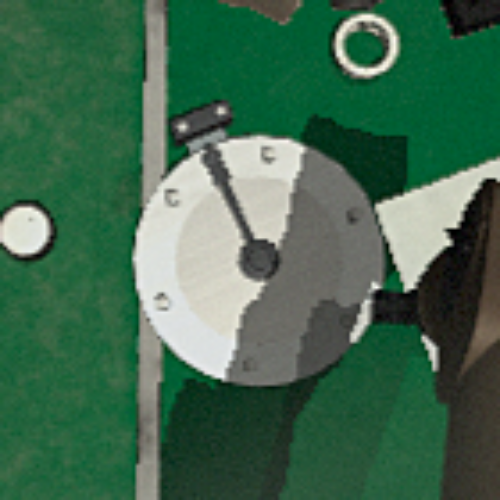

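The arrow tip is at about (208,150), pointing at the middle of the block (202,123). It is steady at 25.2° and the hand is clear of the disc.

```bash
python3 -c "
from rig import bot;print(bot.close_job())"
```

```text
the job is handed in; nothing more can be done
None
```

The job is handed in with the disc at rest and its arrow within about 2° of the block's middle: my first stop crept off after release, so I repeated the sequence, flicking it to about one turn in 5 s, letting it coast over 4 s, braking, holding and lifting clear.

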